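Load the dish carrier into the bench imager

ROBOT

A 6-joint arm with a two-finger parallel gripper is mounted at the origin on a cart in front of the work surface, level with it; the furniture and walls round the work are solid. World frame = base frame: x ahead of the robot, y to its left, z up, the work surface at z = 0. Lengths are in m, angles in rad, forces in N, time in s.
With the tool pointing down it reaches from about 0.35 to 0.975 m from the base axis. Payload 4.9 kg.
Tool frame: the origin (TCP) lies midway between the tips of the shut fingers; the grasp point (between the pads) lies 19 mm behind it; z points along the fingers, y is the line along which they close (so a half turn about z gives the same grasp; the last joint's range is limited). The gripper opens to 85 mm and grips with 20 to 120 N. Pads are 22 mm wide; open, the fingers measure 114 mm over their backs; the gripper's body (76 mm by 85 mm) begins 54 mm behind the grasp point. The pads swing forward as they close: fully open they stand 13 mm farther back than shut.
Start: joints at [1.197, 0.053, 1.613, -0, 1.476, -0.119], TCP at [0.158, 0.605, 0.208] pointing down, gripper open.
Joint ranges: [-3.01, 3.01], [-1.01, 2.22], [0.06, 2.58], [-1.02, 4.17], [0.09, 2.62], [-3.14, 3.14]. Speed limits (rad/s): [2.57, 2.57, 3.14, 3.14, 3.14, 3.14].

INTERFACE

Orientations are given as a rotation vector (axis times angle).
In Python, from station import ctrl gives the robot as it stands.
- The arm moves only by the shell command python3 -m handwheel 'ROWS' [FORCE]. ROWS is JSON, a list of rows, each an object with "gripper": the gripper command: -1 is fully open, 1 is shut, values between are in proportion; "offset": the shift along the tool's x, y, z in mm, a list of three; "rotation": the turn, a rotation vector about the tool's x, y, z in rad, a list of three. A call has exactly 8 rows; each row is the pose to reach, as a shift and turn from the pose commanded when the call began, along the tool's axes at that moment; what a row does not reach only later rows make up. A row lasts 1/8 s, in which the tool goes at most 62.5 mm and 10.7 degrees, less where a joint would pass 70% of its speed; a pose out of reach is approached as far as the arm can. A call with a gripper value outside its range is refused whole. The fingers move at their own pace and stop on an object; FORCE is the grip in N (left out, the last holds). Time passes only in rows, so rows that repeat a pose let the fingers close, or fill a call up. It gives the time, the measured TCP pose, the force, the opening and the grip force at its end, in the units of the state.
- ctrl.get_obs(): the state, without advancing time (a new reading comes with each control period).
- ctrl.get_image(name): name is "scene" or "top" or "wrist"; returns a dict with "image" (400x640x3 uint8, red, green, blue), "fovy" (degrees; the focal length in pixels is half the picture's height over the tangent of half this angle, whatever the lens; pixels are square), "cx", "cy" (the principal point, pixels), "k1" (the pictures are not rectified: a ray, as slopes to the right and down, at radius r is drawn at 1 + k1 r^2 times it, then the intrinsics apply), "xyz" and "attitude" of the camera in the world. Camera axes: x right, y up, looking along -z (the intrinsics and any distortion apply to the point x, -y, -z); pixel columns grow to the right and rows downward; lengths in m; the calibration is good to about 2 mm. A picture is of the moment at which its call begins. There is no depth.
- ctrl.finish_job(): hands the job in; it is judged then, once.
The state is a dict: "t": time; "q": joint angles; "dq": joint speeds; "effort": joint torques, N m; "tool_pos": TCP position; "tool_rot": TCP orientation; "contact_force": force on the tool from outside, world axes, zero at the start; "wrist_torque": the same for the moment, N m; "opening": finger opening in m; "grip_force": force on a finger pad.
Only numpy, scipy, OpenCV 4.12 (cv2) and the standard library are available. Lean on these libraries where they do the work, as an engineer would, in place of code of your own. Each camera call takes 0.05 s, during which the arm holds its last target. There are 200 camera calls.

TASK

Take the carrier that holds the petri dish by its upright grip tab and slide it, plate first, through the mouth of the low white imager hood: straight in, all the way up to the back wall, dish still lying in its frame, carrier flat on the worktop. Leave the empty carrier where it is, and let go.

Things in the scene. Friction and masses are not known exactly. Their poses are not given: they have to be found in the camera images.
- carrier: Loose carrier with the dish, about 0.2 kg: framed dark steel plate 100 mm square, 13 mm high, with a flat strap (30 wide, 5 thick) to a black upright tab. Origin: underside, centre of the square; x away from the tab, z up. Tab: centred at x = -140 mm, 28 long along x, 14 thick along y, top 52 mm above the worktop; grip it from above across the 14 mm. Extent in x: -156 to +50 mm.
- dish: Pale round petri dish, 90 mm in diameter, 15 mm high, lying loose in the carrier's frame with a few mm of play. Origin: centre of its underside, which starts 5 mm above the carrier's origin.
- spare_carrier: The empty carrier, same shape, sizes and axes as the loaded one, without a dish. The two lie left and right of the worktop's middle, either way round.
- bay_home (a point): Where the carrier's origin is when its plate touches the back wall in mid-width; on the worktop, x straight into the hood. Fixed white hood 132 deep, 150 wide, 85 mm high (lens turret to 121), open only towards the robot, turned up to 12 degrees. Bay: 126 wide, 50 high, no sill; mouth 70 mm from here along -x, back wall 50 mm along +x. Carrier home: tab centre 70 mm outside the mouth.
Mind the look-alikes: they are no part of the job. What is shaped like the dish but black or green is not meant.

How it is judged:
By the outcome, as a careful person would: the job done as asked, in the order asked, and still so for the second after the job is handed in, with the robot touching nothing.
It also fails if it takes over 40 s, if anything falls off the work surface, if the arm or the gripper's body presses on something with over 40 N, if the wrist force passes 120 N, or if a joint passes its speed limit or range.

## Working session

There is one attempt and no reset: what is moved stays moved. The work goes in short steps, Python scripts to look and compute and a shell command to move; the robot and the scene stay as the last step left them, time stands still between calls to the robot, and variables do not carry over. Pictures are saved under pics/ and viewed, at most 10 in all, crops included, and the job is handed in when it is done.

```bash
mkdir -p pics; ls; cat > h.py <<'E'
import numpy as np, cv2, json
from scipy.spatial.transform import Rotation as R
from station import ctrl
def snap(name,fn):
    d=ctrl.get_image(name); cv2.imwrite(f'pics/{fn}.png',d['image'][:,:,::-1])
    c={k:(np.array(v).tolist()) for k,v in d.items() if k!='image'}; json.dump(c,open(f'pics/{fn}.json','w')); return d
def cam(fn):
    c=json.load(open(f'pics/{fn}.json')); f=200/np.tan(np.radians(c['fovy'])/2)
    K=np.array([[f,0,c['cx']],[0,f,c['cy']],[0,0,1]]); 
    a=np.array(c['attitude']); A=a if a.shape==(3,3) else (R.from_rotvec(a) if a.size==3 else R.from_quat(a)).as_matrix()
    return K,np.array([c['k1'],0,0,0,0.]),A@np.diag([1,-1,-1]),np.array(c['xyz'])
def pix2w(fn,px,z):
    K,D,A,p=cam(fn); u=cv2.undistortPoints(np.array(px,float).reshape(-1,1,2),K,D).reshape(-1,2)
    r=np.c_[u,np.ones(len(u))]@A.T; return p+r*((z-p[2])/r[:,2])[:,None]
def w2pix(fn,P):
    K,D,A,p=cam(fn); return cv2.projectPoints((np.array(P,float).reshape(-1,3)-p)@A,np.zeros(3),np.zeros(3),K,D)[0].reshape(-1,2)
E
python3 - <<'E'
from h import *
for n in ['scene','top']:
    d=snap(n,n+'0'); print({k:v for k,v in d.items() if k!='image'})
print(ctrl.get_obs())
E
```

```text
pics
{'fovy': 53.75018427425264, 'cx': 320.7438562443107, 'cy': 209.17351568535133, 'k1': -0.09037057867364319, 'xyz': array([ 0.12001589, -0.49138997,  0.86620773]), 'attitude': array([ 0.6704657 , -0.23711951, -0.64221823])}
{'fovy': 56.02736272741506, 'cx': 323.799899625776, 'cy': 207.42208412212395, 'k1': 0.009377856526965695, 'xyz': array([0.42306597, 0.07223937, 1.09156156]), 'attitude': array([ 0.08505176, -0.10375555, -1.57607159])}
{'t': 0.1, 'q': array([ 1.19702222e+00,  5.33153958e-02,  1.61414486e+00, -4.96127915e-05,
        1.47602197e+00, -1.19003332e-01]), 'dq': array([ 2.83435403e-04, -1.10502062e-03, -2.65532802e-03,  6.80138759e-05,
       -1.44879155e-03,  5.07958536e-05]), 'effort': array([ 6.69807159e-04, -3.94896019e+01, -3.71366072e+01, -5.81998484e-05,
        3.84760962e-03, -7.00676040e-06]), 'tool_pos': array([0.15730677, 0.60424998, 0.20717785]), 'tool_rot': array([-3.99051530e-01, -3.11572772e+00,  2.89704160e-03]), 'contact_force': array([-0.02827485, -0.09459524, -0.57968794]), 'wrist_torque': array([-0.00315987, -0.03360694,  0.03464591]), 'grip_force': 0.0, 'opening': 0.08526216855990114}
```

View pics/top0.png

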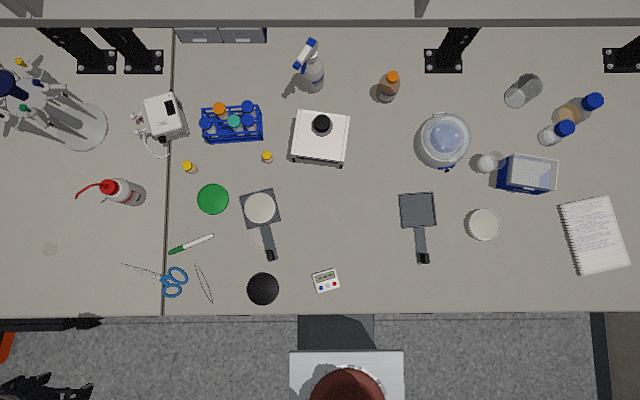

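View pics/scene0.png

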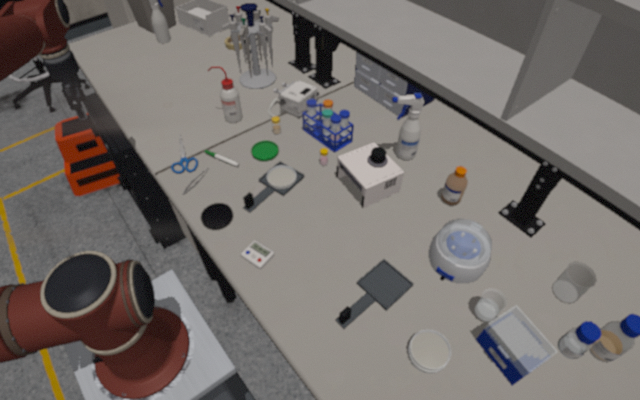

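The top view shows these candidates:
- Loaded carrier: plate (261,208), tab (271,255).
- Spare carrier, empty: plate (418,210), tab (424,258).
- Dish look-alikes: loose pale dish or lid (484,224), green disc (213,199), black disc (263,289).
- Hood: (320,137), with its mouth facing down in the image.

I choose the carrier at (261,208) and check it in a close crop.

```bash
python3 - <<'E'
from h import *
im=cv2.imread('pics/top0.png')[90:280,200:370]
cv2.imwrite('pics/crop0.png',cv2.resize(im,None,fx=3.1,fy=3.1,interpolation=cv2.INTER_CUBIC))
E
```

```text
(no output)
```

View pics/crop0.png

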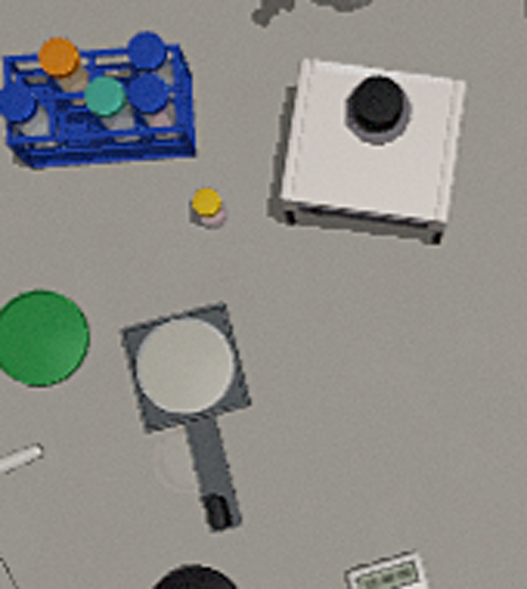

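The crop shows the pale dish in the frame of the left carrier, plate corners at crop (121,330), (224,304), (251,405) and (147,432). The hood roof corners are at crop (282,200), (446,222), (466,82) and (304,60). I fit poses to these.

```bash
cat >> h.py <<'E'
from scipy.optimize import least_squares
def T2(p,L):
    c,s=np.cos(p[2]),np.sin(p[2]); L=np.array(L,float); return np.c_[p[0]+c*L[:,0]-s*L[:,1],p[1]+s*L[:,0]+c*L[:,1],L[:,2]]
def fit(fn,L,px,p0):
    r=least_squares(lambda p:(w2pix(fn,T2(p,L))-px).ravel(),p0); return r.x,np.abs(r.fun).max()
E
python3 - <<'E'
from h import *
u=lambda a:np.array(a,float)/3.1+[200-.34,90-.34]
pl=u([(121,330),(224,304),(251,405),(147,432)]); 
L=[(50,50,13),(50,-50,13),(-50,-50,13),(-50,50,13)]
c,e=fit('top0',np.array(L)/1e3,pl,[.4,.2,0]); print('carrier',c,np.degrees(c[2]),e)
hd=u([(304,60),(466,82),(446,222),(282,200)])
# hood: 132 deep from -70 to +62
L=[(62,75,85),(62,-75,85),(-70,-75,85),(-70,75,85)]
h,e=fit('top0',np.array(L)/1e3,hd,[.6,.05,0]); print('bay',h,np.degrees(h[2]),e)
print('tab',T2(c,[(-.14,0,.05)]), pix2w('top0',u([(218,500)]),.052), 'dish',pix2w('top0',u([(186,365)]),.02))
print('tab home',T2(h,[(-.14,0,.05)]))
print('small bottle',pix2w('top0',u([(207,202)]),.03), 'timer', pix2w('top0',u([(387,575)]),.01),pix2w('top0',u([(207,600)]),.01))
E
```

```text
carrier [0.55218234 0.2439847  0.25596116] 14.66549441372143 0.4879900171841882
bay [ 0.74993892  0.06670895 -0.14666778] -8.403444606941688 0.7187287917184904
tab [[0.41674348 0.20854014 0.05      ]] [[0.42924426 0.20788397 0.052     ]] dish [[0.55361512 0.24271718 0.02      ]]
tab home [[0.61144203 0.0871689  0.05      ]]
small bottle [[0.70518893 0.223471   0.03      ]] timer [[0.36010071 0.05840507 0.01      ]] [[0.33914408 0.22250167 0.01      ]]
```

```bash
cat >> h.py <<'E'
def goal(x,y,z,yaw,cmd=None):
    "offset mm / rotation in tool axes to put TCP at x,y,z, tool y across carrier yaw; cmd=(pos,rotvec)"
    o=ctrl.get_obs(); p,r=cmd or (o['tool_pos'],o['tool_rot']); A=R.from_rotvec(r)
    best=min((( A.inv()*R.from_matrix(np.array([[s*np.cos(yaw),s*np.sin(yaw),0],[s*np.sin(yaw),-s*np.cos(yaw),0],[0,0,-1]]).T)).as_rotvec() for s in (1,-1)),key=np.linalg.norm)
    print('offset',np.round(A.inv().apply(np.array([x,y,z])-p)*1e3,1),'rot',np.round(best,4))
E
python3 -c "
from h import *
goal(.42,.209,.16,.256,(np.array([.158,.605,.208]),ctrl.get_obs()['tool_rot']))"
```

```text
offset [-353.4 -317.1   48.5] rot [-0.0018 -0.0007 -0.5108]
```

```bash
python3 -m handwheel '[{"gripper":0,"offset":[-44,-40,6],"rotation":[0,0,-0.064]},{"gripper":0,"offset":[-88,-79,12],"rotation":[0,0,-0.128]},{"gripper":0,"offset":[-132,-119,18],"rotation":[0,0,-0.192]},{"gripper":0,"offset":[-177,-159,24],"rotation":[0,0,-0.255]},{"gripper":0,"offset":[-221,-198,30],"rotation":[0,0,-0.32]},{"gripper":0,"offset":[-265,-238,36],"rotation":[0,0,-0.384]},{"gripper":0,"offset":[-309,-278,42],"rotation":[0,0,-0.447]},{"gripper":0,"offset":[-353,-317,48],"rotation":[-0.002,-0.001,-0.511]}]' 50
python3 -m handwheel '[{"gripper":0,"offset":[0,0,0],"rotation":[0,0,0]},{"gripper":0,"offset":[0,0,0],"rotation":[0,0,0]},{"gripper":0,"offset":[0,0,0],"rotation":[0,0,0]},{"gripper":0,"offset":[0,0,0],"rotation":[0,0,0]},{"gripper":0,"offset":[0,0,0],"rotation":[0,0,0]},{"gripper":0,"offset":[0,0,0],"rotation":[0,0,0]},{"gripper":0,"offset":[0,0,0],"rotation":[0,0,0]},{"gripper":0,"offset":[0,0,0],"rotation":[0,0,0]}]'
python3 -c "
from h import *
goal(.42,.209,.16,.256)
snap('wrist','w1');print(cam('w1')[3], w2pix('w1',T2([.5522,.244,.256],[(-.14,0,.052),(-.05,.05,.013),(-.05,-.05,.013)])))"
```

```text
t: 1.1
tool_pos: [0.4197, 0.2073, 0.1599]
tool_rot: [-0.404, 3.114, 0.003]
contact_force: [0.7, 1.2, -0.5]
opening: 0.0428
grip_force: 0.0
t: 2.1
tool_pos: [0.4192, 0.2091, 0.1603]
tool_rot: [-0.401, 3.115, 0.003]
contact_force: [0.5, -0.2, -0.3]
opening: 0.0425
grip_force: 0.0
offset [-0.7 -0.3  0.3] rot [0.0016 0.0014 0.0002]
[0.34439645 0.18979459 0.32614218] [[314.88016239 185.40519002]
 [356.29254919 248.88746818]
 [273.46614228 248.87419435]]
```

View pics/w1.png

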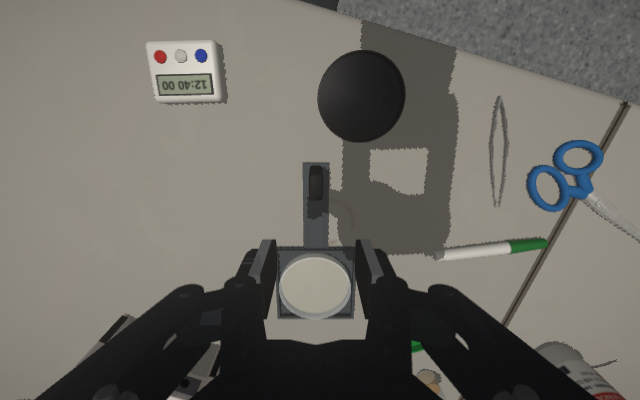

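The wrist view shows the tab at (316,182), where the model predicts (315,185). The loaded dish is in its frame at (315,285) and nothing is close to the tab. I descend to the grasp.

```bash
python3 -c "
from h import *
im=cv2.imread('pics/w1.png')
g=im.max(2)[155:205,295:335]; ys,xs=np.where(g<38); print(xs.min()+295,xs.max()+295,ys.min()+155,ys.max()+155)
print(pix2w('w1',[(316,181),(303,163),(329,163)],.052), pix2w('w1',[(303,163),(329,163)],.005))
goal(.418,.209,.019,.256)"
python3 -m handwheel '[{"gripper":0,"offset":[-1,0,20],"rotation":[0,0,0]},{"gripper":0,"offset":[-1,0,40],"rotation":[0,0,0]},{"gripper":0,"offset":[-1,0,60],"rotation":[0,0,0]},{"gripper":0,"offset":[-1,0,70],"rotation":[0,0,0]},{"gripper":0,"offset":[-1,0,80],"rotation":[0,0,0]},{"gripper":0,"offset":[-1,0,85],"rotation":[0,0,0]},{"gripper":0,"offset":[-1,0,85],"rotation":[0,0,0]},{"gripper":0,"offset":[-1,0,85],"rotation":[0,0,0]}]'
```

```text
309 322 166 199
[[0.41216252 0.20847872 0.052     ]
 [0.39809421 0.19186248 0.052     ]
 [0.39175529 0.2160219  0.052     ]] [[0.40730036 0.19221701 0.005     ]
 [0.39987467 0.22051841 0.005     ]]
offset [  1.4   0.  141.3] rot [0.0017 0.0015 0.0001]
t: 3.15
tool_pos: [0.4207, 0.2096, 0.0759]
tool_rot: [-0.401, 3.114, 0.003]
contact_force: [0.4, 0.6, -0.7]
opening: 0.0429
grip_force: 0.0
```

```bash
python3 -m handwheel '[{"gripper":0,"offset":[2,0,12],"rotation":[0,0,0]},{"gripper":0,"offset":[2,0,24],"rotation":[0,0,0]},{"gripper":0,"offset":[2,0,36],"rotation":[0,0,0]},{"gripper":0,"offset":[2,0,46],"rotation":[0,0,0]},{"gripper":0,"offset":[2,0,54],"rotation":[0,0,0]},{"gripper":0,"offset":[2,0,57],"rotation":[0,0,0]},{"gripper":0,"offset":[2,0,57],"rotation":[0,0,0]},{"gripper":0,"offset":[2,0,57],"rotation":[0,0,0]}]'
python3 -m handwheel '[{"gripper":0.3,"offset":[0,0,0],"rotation":[0,0,0]},{"gripper":0.5,"offset":[0,0,0],"rotation":[0,0,0]},{"gripper":0.6,"offset":[0,0,0],"rotation":[0,0,0]},{"gripper":0.7,"offset":[0,0,0],"rotation":[0,0,0]},{"gripper":1,"offset":[0,0,0],"rotation":[0,0,0]},{"gripper":1,"offset":[0,0,0],"rotation":[0,0,0]},{"gripper":1,"offset":[0,0,0],"rotation":[0,0,0]},{"gripper":1,"offset":[0,0,0],"rotation":[0,0,0]}]' 50
python3 -c "
from h import *
snap('top','t1');snap('scene','s1')
h=[.7499,.0667,-.1467]
for d in (-.3,-.15,0): P=T2(h,[(d-.14,0,.0)])[0]; print(P); goal(P[0],P[1],.0195,h[2])
a=cv2.imread('pics/t1.png')[90:280,200:370];b=cv2.imread('pics/s1.png')[110:300,220:430]
r=lambda i:cv2.resize(i,(400,int(400*i.shape[0]/i.shape[1])),interpolation=cv2.INTER_CUBIC)
A,B=r(a),r(b);n=min(len(A),len(B));cv2.imwrite('pics/c1.png',np.hstack([A[:n],B[:n]]))"
```

```text
t: 4.15
tool_pos: [0.4188, 0.2092, 0.0188]
tool_rot: [-0.401, 3.114, 0.003]
contact_force: [0.2, -0.5, 0.5]
opening: 0.0425
grip_force: 0.0
t: 5.15
tool_pos: [0.4186, 0.2091, 0.0186]
tool_rot: [-0.401, 3.114, 0.003]
contact_force: [-1.2, -1.0, 5.0]
opening: 0.0124
grip_force: 50.6
[0.31462611 0.13101673 0.        ]
offset [120.4 -49.2  -1.2] rot [0.002  0.0014 0.4029]
[0.46301494 0.10909057 0.        ]
offset [ -17.6 -108.    -1.1] rot [0.002  0.0014 0.4029]
[0.61140376 0.08716441 0.        ]
offset [-155.6 -166.8   -0.9] rot [0.002  0.0014 0.4029]
```

View pics/c1.png

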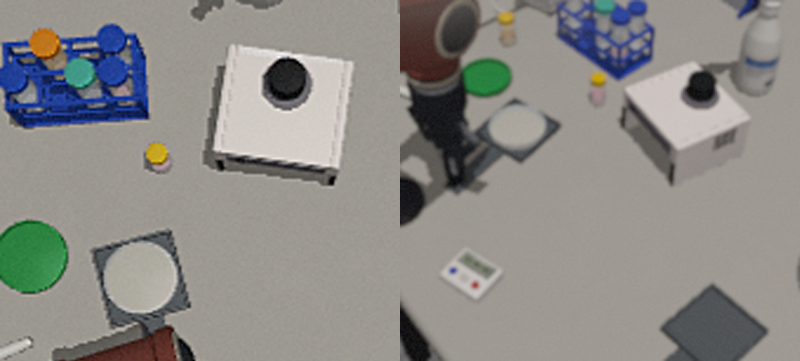

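The top view shows the tab gripped and the dish still in its frame. I slide to in front of the mouth.

```bash
python3 -m handwheel '[{"gripper":1,"offset":[-1,-6,0],"rotation":[0,0,0.025]},{"gripper":1,"offset":[-3,-20,0],"rotation":[0,0,0.075]},{"gripper":1,"offset":[-6,-38,0],"rotation":[0,0,0.14]},{"gripper":1,"offset":[-9,-56,0],"rotation":[0,0,0.21]},{"gripper":1,"offset":[-12,-74,0],"rotation":[0,0,0.28]},{"gripper":1,"offset":[-15,-92,0],"rotation":[0,0,0.345]},{"gripper":1,"offset":[-17,-104,0],"rotation":[0,0,0.39]},{"gripper":1,"offset":[-18,-108,0],"rotation":[0,0,0.403]}]'
python3 -c "
from h import *
snap('top','t2');snap('wrist','w2')
a=cv2.imread('pics/t2.png')[90:260,230:400]
cv2.imwrite('pics/c2.png',cv2.resize(a,None,fx=3.5,fy=3.5,interpolation=cv2.INTER_CUBIC))"
```

```text
t: 6.25
tool_pos: [0.4636, 0.1086, 0.0186]
tool_rot: [0.235, 3.132, 0.005]
contact_force: [-2.5, 4.1, 6.3]
opening: 0.0123
grip_force: 51.0
```

View pics/c2.png

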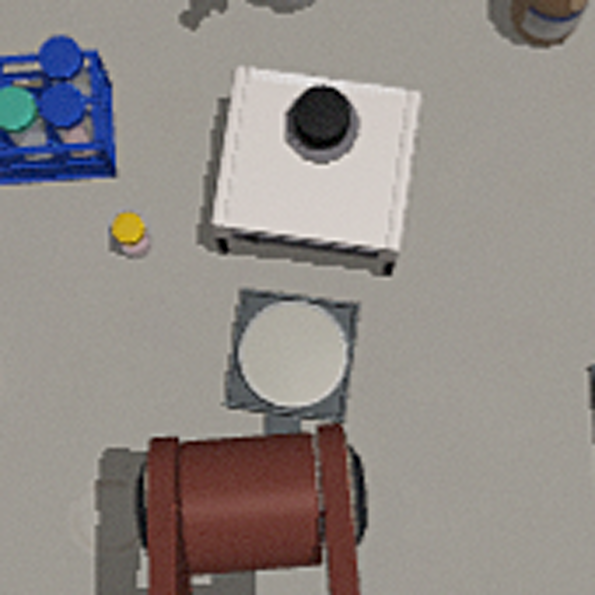

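View pics/w2.png

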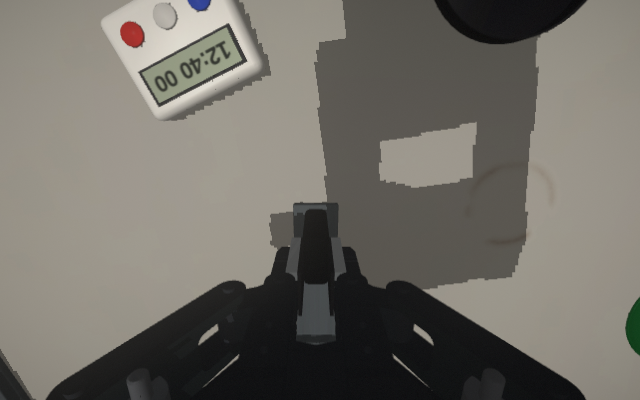

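The top crop shows the plate in front of the mouth with the dish in its frame. Plate corners are at crop (241,289), (358,302), (343,418) and (226,406). The hood front feet are at about (219,251) and (391,276). The wrist view shows the tab squarely in the pads at (316,240).

```bash
python3 - <<'E'
from h import *
u=lambda a:np.array(a,float)/3.5+[230-.36,90-.36]
c,e=fit('t2',np.array([(50,50,13),(50,-50,13),(-50,-50,13),(-50,50,13)])/1e3,u([(241,289),(358,302),(343,418),(226,406)]),[.6,.1,0]); print('carrier',c,e)
L=np.array([(62,75,85),(62,-75,85),(-70,-75,85),(-70,75,85),(-70,75,0),(-70,-75,0)])/1e3
px=u([(238,68),(420,92),(398,250),(213,222),(219,251),(391,276)])
h,e=fit('t2',L,px,[.75,.06,-.1]); print('bay',h,e)
print('feet',T2(h,[(-.07,.075,0),(-.07,-.075,0)]),pix2w('t2',px[4:],0))
A=c-h; s,co=np.sin(h[2]),np.cos(h[2]); print('carrier in bay x,y,yaw',co*A[0]+s*A[1],-s*A[0]+co*A[1],A[2])
# bay x direction in tool axes
o=ctrl.get_obs(); print('bay x,y in tool',R.from_rotvec(o['tool_rot']).inv().apply([[co,s,0],[-s,co,0]]))
E
```

```text
carrier [ 0.60255675  0.08961485 -0.12266212] 0.594111227308872
bay [ 0.75097404  0.06739766 -0.15226905] 1.0968663021727991
feet [[0.69316007 0.15214756 0.        ]
 [0.67040788 0.00388315 0.        ]] [[0.69296049 0.15127053 0.        ]
 [0.67057166 0.00575046 0.        ]]
carrier in bay x,y,yaw -0.15006995276728818 -0.0005520071789450916 0.02960692125461617
bay x,y in tool [[-0.99999168 -0.0037107   0.00169213]
 [-0.00370762  0.99999147  0.00181801]]
```

```bash
python3 -m handwheel '[{"gripper":1,"offset":[-5,2,0],"rotation":[0,0,0.015]},{"gripper":1,"offset":[-20,2,0],"rotation":[0,0,0.015]},{"gripper":1,"offset":[-40,2,0],"rotation":[0,0,0.015]},{"gripper":1,"offset":[-60,2,0],"rotation":[0,0,0.015]},{"gripper":1,"offset":[-80,2,0],"rotation":[0,0,0.015]},{"gripper":1,"offset":[-100,2,0],"rotation":[0,0,0.015]},{"gripper":1,"offset":[-115,2,0],"rotation":[0,0,0.015]},{"gripper":1,"offset":[-120,2,0],"rotation":[0,0,0.015]}]'
python3 -m handwheel '[{"gripper":1,"offset":[-4,0,0],"rotation":[0,0,0]},{"gripper":1,"offset":[-8,0,0],"rotation":[0,0,0]},{"gripper":1,"offset":[-12,0,0],"rotation":[0,0,0]},{"gripper":1,"offset":[-15,0,0],"rotation":[0,0,0]},{"gripper":1,"offset":[-18,0,0],"rotation":[0,0,0]},{"gripper":1,"offset":[-21,0,0],"rotation":[0,0,0]},{"gripper":1,"offset":[-23,0,0],"rotation":[0,0,0]},{"gripper":1,"offset":[-24,0,0],"rotation":[0,0,0]}]'
python3 -c "
from h import *
o=ctrl.get_obs();print(o['contact_force'],o['wrist_torque'])
snap('top','t3');snap('scene','s3')
a=cv2.imread('pics/t3.png')[90:260,230:400];b=cv2.imread('pics/s3.png')[110:280,270:440]
r=lambda i:cv2.resize(i,(400,400),interpolation=cv2.INTER_CUBIC)
cv2.imwrite('pics/c3.png',np.hstack([r(a),r(b)]))"
```

```text
t: 7.35
tool_pos: [0.5815, 0.0929, 0.0186]
tool_rot: [-0.256, -3.128, -0.002]
contact_force: [-8.2, 1.2, 12.5]
opening: 0.0122
grip_force: 51.7
t: 8.35
tool_pos: [0.6045, 0.0892, 0.0186]
tool_rot: [-0.255, -3.128, -0.002]
contact_force: [-7.7, 0.4, 10.7]
opening: 0.0125
grip_force: 51.4
[-7.71766996  0.40701342 10.65536679] [ 0.17650207  1.12140953 -0.00867643]
```

View pics/c3.png

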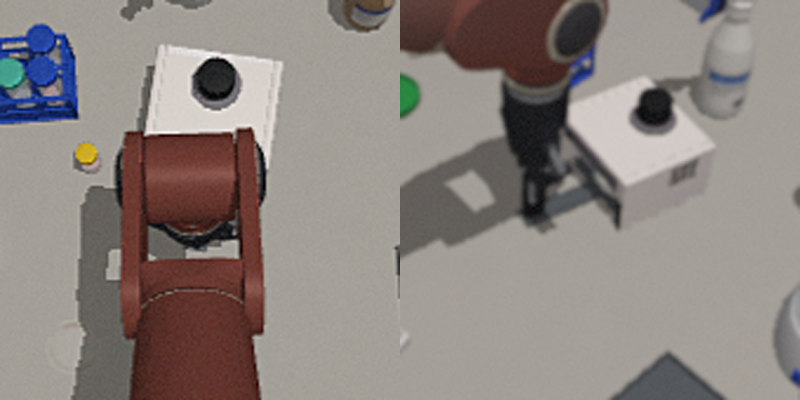

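The carrier is inside and centred, with only sliding friction so far. I creep to the wall.

```bash
python3 -m handwheel '[{"gripper":1,"offset":[-0.5,0,0],"rotation":[0,0,0]},{"gripper":1,"offset":[-1,0,0],"rotation":[0,0,0]},{"gripper":1,"offset":[-1.5,0,0],"rotation":[0,0,0]},{"gripper":1,"offset":[-2,0,0],"rotation":[0,0,0]},{"gripper":1,"offset":[-2.5,0,0],"rotation":[0,0,0]},{"gripper":1,"offset":[-3,0,0],"rotation":[0,0,0]},{"gripper":1,"offset":[-3.5,0,0],"rotation":[0,0,0]},{"gripper":1,"offset":[-4,0,0],"rotation":[0,0,0]}]'
python3 -m handwheel '[{"gripper":1,"offset":[-0.5,0,0],"rotation":[0,0,0]},{"gripper":1,"offset":[-1,0,0],"rotation":[0,0,0]},{"gripper":1,"offset":[-1.5,0,0],"rotation":[0,0,0]},{"gripper":1,"offset":[-2,0,0],"rotation":[0,0,0]},{"gripper":1,"offset":[-2.5,0,0],"rotation":[0,0,0]},{"gripper":1,"offset":[-3,0,0],"rotation":[0,0,0]},{"gripper":1,"offset":[-3,0,0],"rotation":[0,0,0]},{"gripper":1,"offset":[-3,0,0],"rotation":[0,0,0]}]'
```

```text
t: 9.45
tool_pos: [0.6084, 0.0886, 0.0186]
tool_rot: [-0.255, -3.128, -0.002]
contact_force: [-6.1, 0.7, 10.5]
opening: 0.0125
grip_force: 51.4
t: 10.45
tool_pos: [0.6114, 0.0881, 0.0186]
tool_rot: [-0.255, -3.128, -0.002]
contact_force: [-7.2, 0.9, 10.4]
opening: 0.0127
grip_force: 51.3
```

```bash
python3 -m handwheel '[{"gripper":1,"offset":[-0.5,0,0],"rotation":[0,0,0]},{"gripper":1,"offset":[-1,0,0],"rotation":[0,0,0]},{"gripper":1,"offset":[-1.5,0,0],"rotation":[0,0,0]},{"gripper":1,"offset":[-2,0,0],"rotation":[0,0,0]},{"gripper":1,"offset":[-2.5,0,0],"rotation":[0,0,0]},{"gripper":1,"offset":[-3,0,0],"rotation":[0,0,0]},{"gripper":1,"offset":[-3,0,0],"rotation":[0,0,0]},{"gripper":1,"offset":[-3,0,0],"rotation":[0,0,0]}]'
```

```text
t: 11.45
tool_pos: [0.6122, 0.0879, 0.0186]
tool_rot: [-0.255, -3.123, -0.002]
contact_force: [-14.4, 1.5, 16.2]
opening: 0.0125
grip_force: 52.1
```

```bash
python3 -m handwheel '[{"gripper":1,"offset":[-0.5,0,0],"rotation":[0,0,0]},{"gripper":1,"offset":[-1,0,0],"rotation":[0,0,0]},{"gripper":1,"offset":[-1.5,0,0],"rotation":[0,0,0]},{"gripper":1,"offset":[-2,0,0],"rotation":[0,0,0]},{"gripper":1,"offset":[-2,0,0],"rotation":[0,0,0]},{"gripper":1,"offset":[-2,0,0],"rotation":[0,0,0]},{"gripper":1,"offset":[-2,0,0],"rotation":[0,0,0]},{"gripper":1,"offset":[-2,0,0],"rotation":[0,0,0]}]'; python3 -c "
from h import *
print(ctrl.get_obs()['wrist_torque'])"
```

```text
t: 12.45
tool_pos: [0.6121, 0.088, 0.0185]
tool_rot: [-0.254, -3.117, -0.002]
contact_force: [-21.8, 2.7, 21.9]
opening: 0.0123
grip_force: 52.8
[0.41444973 3.35736674 0.00585727]
```

The position is stalled against the back wall with no yaw moment. I relieve the push, release and rise.

```bash
python3 -m handwheel '[{"gripper":1,"offset":[1.5,0,0],"rotation":[0,0,0]},{"gripper":1,"offset":[3,0,0],"rotation":[0,0,0]},{"gripper":1,"offset":[3,0,0],"rotation":[0,0,0]},{"gripper":0.5,"offset":[3,0,0],"rotation":[0,0,0]},{"gripper":0.2,"offset":[3,0,0],"rotation":[0,0,0]},{"gripper":0.1,"offset":[3,0,0],"rotation":[0,0,0]},{"gripper":0.1,"offset":[3,0,0],"rotation":[0,0,0]},{"gripper":0.1,"offset":[3,0,0],"rotation":[0,0,0]}]'
python3 -m handwheel '[{"gripper":0.1,"offset":[0,0,-10],"rotation":[0,0,0]},{"gripper":0.1,"offset":[0,0,-25],"rotation":[0,0,0]},{"gripper":0.1,"offset":[0,0,-45],"rotation":[0,0,0]},{"gripper":0.1,"offset":[0,0,-70],"rotation":[0,0,0]},{"gripper":0.1,"offset":[20,0,-95],"rotation":[0,0,0]},{"gripper":0.1,"offset":[50,0,-120],"rotation":[0,0,0]},{"gripper":0.1,"offset":[90,0,-130],"rotation":[0,0,0]},{"gripper":0.1,"offset":[130,0,-130],"rotation":[0,0,0]}]'
python3 -m handwheel '[{"gripper":0.1,"offset":[20,-30,0],"rotation":[0,0,0]},{"gripper":0.1,"offset":[40,-70,0],"rotation":[0,0,0]},{"gripper":0.1,"offset":[40,-110,0],"rotation":[0,0,0]},{"gripper":0.1,"offset":[40,-150,0],"rotation":[0,0,0]},{"gripper":0.1,"offset":[40,-190,0],"rotation":[0,0,0]},{"gripper":0.1,"offset":[40,-200,0],"rotation":[0,0,0]},{"gripper":0.1,"offset":[40,-200,0],"rotation":[0,0,0]},{"gripper":0.1,"offset":[40,-200,0],"rotation":[0,0,0]}]'
python3 -c "
from h import *
snap('top','t4');snap('scene','s4')
h=[.751,.0674,-.15]
print(w2pix('t4',T2(h,[(-.156,.015,.005),(-.156,-.015,.005),(-.07,.015,.005),(-.07,-.015,.005)])))
a=cv2.imread('pics/t4.png')[90:230,250:390];b=cv2.imread('pics/s4.png')[110:250,290:430]
r=lambda i:cv2.resize(i,(400,400),interpolation=cv2.INTER_CUBIC)
cv2.imwrite('pics/c4.png',np.hstack([r(a),r(b)]))"
```

```text
t: 13.45
tool_pos: [0.6148, 0.0882, 0.0182]
tool_rot: [0.254, 3.13, 0.003]
contact_force: [0.2, -0.3, -0.2]
opening: 0.0388
grip_force: 0.0
t: 14.45
tool_pos: [0.4867, 0.1092, 0.1516]
tool_rot: [0.254, 3.126, 0.005]
contact_force: [0.1, 0.1, -0.9]
opening: 0.0383
grip_force: 0.0
t: 15.45
tool_pos: [0.4149, -0.0811, 0.1481]
tool_rot: [0.252, 3.13, 0.004]
contact_force: [-0.6, -0.7, -0.6]
opening: 0.038
grip_force: 0.0
[[307.68140261 192.30022585]
 [317.83602841 193.75317454]
 [311.95202276 163.80733374]
 [322.01362302 165.24296635]]
```

View pics/c4.png

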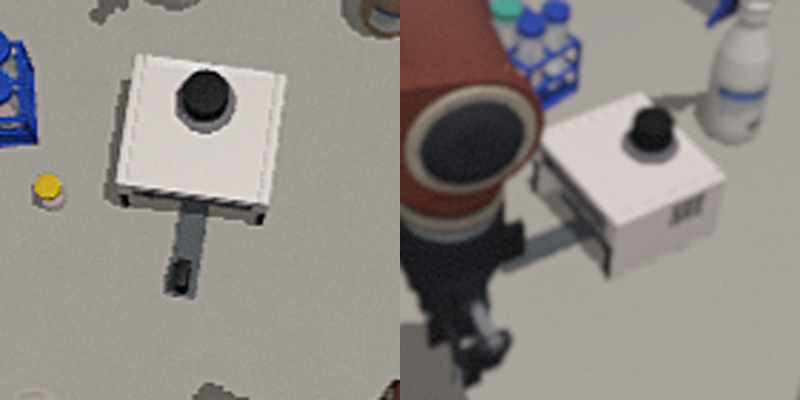

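The final top view shows the strap end at crop (164,293)–(193,299), within about 1 mm of the predicted home at (165,292)–(194,296). The carrier is straight and flat, and the gripper is clear.

```bash
python3 -c "
from station import ctrl
print(ctrl.finish_job())"
```

```text
the job is handed in; nothing more can be done
None
```

The job is handed in at about 15.5 s: the loaded carrier is straight in the hood against the back wall and released, with the empty carrier untouched; the dish was in its frame at the last view before entry and was not visible inside the hood.

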